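# Hang the large muller in its slotted rack and shut the keeper

## Task

Put the larger of the two paint mullers away: slide back the keeper bar of the wooden rack, hang the muller by its handle in the rack's slot (stem in the slot, stone foot under the shelf, handle collar resting on top) and let go, then slide the keeper fully shut so that the muller cannot come out. Leave the small muller and the other things on the bench where they are.

Things in the scene. Friction and masses are not known exactly. Their poses are not given: they have to be found in the camera images.
- muller: The larger muller (grinds paint), loose, upright on the glass slab, 0.4 to 0.65 kg, round about z. Origin: centre of its underside; z up the handle. From the bottom: marble foot 64 mm diameter, 22 mm high; steel stem 18 mm diameter up to 82 mm; wooden collar 42 mm diameter, 82 to 90 mm; wooden handle 36 mm diameter, 90 to 132 mm (top).
- muller_collar (a point): Point on the large muller's axis at the underside of its collar, 82 mm above its underside.
- rack: Plywood rack fixed to the bench. Shelf 10 mm thick, top 115 mm above the bench, rack x -55 to +75 mm, y -85 to +135 mm, on 12 mm upright boards at both y ends; open in front (-x). A 27 mm wide slot runs along y = 0 from the front edge to x = +16 mm, where it is closed. Back cross board at x 65 to 75 mm, 70 to 100 mm up. Origin: on the bench under the seat; z up.
- rack_seat (a point): Where the muller's axis hangs: in the slot, level with the shelf's upper face, 115 mm above the rack's origin. Axes parallel to the rack's.
- keeper (a joint): Keeper position, m. Aluminium bar 14 x 90 x 8 mm sliding along rack y on the shelf's front edge (centre line rack x = -47 mm, top 124 mm above the bench). 0 = fully shut: covers y -22 to +68 mm, across the slot. 0.05 = fully open: covers y +28 to +118 mm, slot free. Opens towards rack +y; friction about 1.5 N, stays where left.
- keeper_knob (a point): Top centre of the keeper's steel knob, an upright round pin 14 mm diameter standing 34 mm above the bar, top 160 mm above the bench; in the rack's frame at x = -47 mm, y = 55 mm + keeper position. Moves with the keeper.
- slab: Glass mixing slab fixed to the bench, 220 x 240 mm (x, y), 8 mm thick, both mullers stand on it. Origin: centre of its underside.
- small_muller: The smaller muller, same form: foot 46 mm diameter, 18 mm high, collar 32 mm diameter at 58 to 66 mm, handle 26 mm diameter up to 96 mm. Not to be moved. Origin: centre of its underside.
- tin: Closed ink tin, 74 mm diameter, 50 mm high, on the bench. Not to be moved. Origin: centre of its underside.
- knife: Palette knife 200 mm long lying on the bench, handle to its -x. Not to be moved.
- brush_jar: Glass jar 72 mm diameter, 110 mm high, with brushes up to 220 mm high, on the bench. Not to be moved. Origin: centre of its underside.
There are look-alikes about, which are no part of the job. Leave any orange or yellow look-alike of the muller alone.

How it is judged:
On the way, in this order (a step that is already met when the one before it is completed fails the run):
1. the large muller hangs released in the rack's slot, its collar on the shelf, the keeper still open (horizontal distance between muller_collar and rack_seat below 0.022 m and z of muller_collar in the frame of rack_seat between -0.004 and 0.005 m and angle between muller's own z axis and vertical below 0.15 rad and contact force between muller and the fingers below 0.1 N and contact force between muller and rack above 1 N and value of joint keeper above 0.012 m), for 0.2 s.
2. then the keeper is slid shut (value of joint keeper below 0.006 m), for 0.2 s.
At the end, for the whole second after the job is handed in: The large muller hangs at rest in the slot: its axis within 22 mm of the seat, its collar's underside 4 mm below to 5 mm above the shelf's face, upright within 0.15 rad, carried by the rack and untouched by the fingers; and the keeper is within 6 mm of fully shut (horizontal distance between muller_collar and rack_seat below 0.022 m and z of muller_collar in the frame of rack_seat between -0.004 and 0.005 m and angle between muller's own z axis and vertical below 0.15 rad and contact force between muller and the fingers below 0.1 N and contact force between muller and rack above 1 N and value of joint keeper below 0.006 m and linear speed of muller below 0.03 m/s).
It fails at once if the small muller is shifted by more than 25 mm (distance of small_muller from where it was at the start of the episode above 0.025 m).
It fails at once if the ink tin is shifted by more than 25 mm (distance of tin from where it was at the start of the episode above 0.025 m).
It fails at once if the palette knife is shifted by more than 25 mm (distance of knife from where it was at the start of the episode above 0.025 m).
It fails at once if the brush jar is shifted by more than 25 mm (distance of brush_jar from where it was at the start of the episode above 0.025 m).
It fails at once if the large muller is tipped over (more than 0.7 rad) (angle between muller's own z axis and vertical above 0.7 rad).
It also fails if it takes over 72 s, if anything falls off the work surface, if the arm or the gripper's body presses on something with over 40 N, if the wrist force passes 120 N, or if a joint passes its speed limit or range.

## Robot

A 6-joint arm with a two-finger parallel gripper is mounted at the origin on the work surface. World frame = base frame: x ahead of the robot, y to its left, z up, the work surface at z = 0. Lengths are in m, angles in rad, forces in N, time in s.
With the tool pointing down it reaches from about 0.4 to 0.825 m from the base axis. Payload 7 kg.
Tool frame: the origin (TCP) lies midway between the tips of the shut fingers; the grasp point (between the pads) lies 19 mm behind it; z points along the fingers, x is the direction in which the jaws open and shut, and the axes are right-handed (so a half turn about z gives the same grasp; the last joint's range is limited). The gripper opens to 85 mm and grips with 20 to 120 N. Pads are 22 mm wide; open, the fingers measure 114 mm over their backs; the gripper's body (76 mm by 85 mm) begins 54 mm behind the grasp point. The pads swing forward as they close: fully open they stand 13 mm farther back than shut.
Start: joints at [1.481, 0.359, 0.012, 0, -1.224, -0.288], TCP at [0.249, 0.627, 0.231] pointing down, gripper open.
Joint ranges: [-3.07, 3.07], [-1.43, 2.12], [-1.02, 1.25], [-3.03, 1.67], [-3.05, -0], [-3.03, 3.03]. Speed limits (rad/s): [2.39, 2.39, 3.01, 3.14, 3.14, 3.14].

## Interface

Orientations are given as a unit quaternion [w, x, y, z].
In Python, from cell import readout, viewer, finish_job gives the robot as it stands.
- The arm moves only by the tool move_arm, never from a script. Its argument "plan" is a list of rows, each an object with "grip": the gripper's target within -1 to 1 (fully open at 1, half-way at 0, shut at -1); "offset": the shift along the tool's x, y, z normalised to -1 to 1, where 1 is 0.025 m, a list of three; "rotation": the turn, a rotation vector about the tool's x, y, z normalised to -1 to 1, where 1 is 0.1 rad, a list of three. In form: [{"grip": grip, "offset": [x, y, z], "rotation": [ax, ay, az]}, ...]. A call has exactly 8 rows; each row shifts and turns the commanded pose from where the row before left it, along the tool's axes as they then stand; what a row does not reach is not made up. A row lasts 1/10 s, in which the tool goes at most 50 mm and 8.59 degrees, less where a joint would pass 70% of its speed; a pose out of reach is approached as far as the arm can. A call with a number of a shift or a turn outside -1 to 1 is refused whole. A call with a gripper value outside its range is refused whole. The fingers move at their own pace and stop on an object; the grip force is fixed at half the most. Time passes only in rows, so rows that do not move let the fingers close, or fill a call up. It gives the time, the measured TCP pose, the force and the opening at its end, in the units of the state.
- readout.sense(): the state, without advancing time (a new reading comes with each control period).
- viewer.camera(name): name is "side" or "top"; returns the picture (384x512x3 uint8, blue, green, red); there is no depth.
- viewer.get_calibration(name): a dict with "K" (3x3 intrinsics, pixels), "rvec" (rotation vector, rad) and "tvec" (3), from world to camera coordinates, as OpenCV has them. Camera axes: x right, y down, z forward; pixel columns grow to the right and rows downward; lengths in m; the calibration is good to about 2 mm. A picture is of the moment at which its call begins. get_calibration takes no time and is no camera call.
- finish_job(): hands the job in, once; it reports no verdict.
The state is a dict: "t": time; "joint_positions": joint angles; "dq": joint speeds; "joint_efforts": joint torques, N m; "tool_pos": TCP position; "orientation": TCP orientation; "ft_force": force on the tool from outside, world axes, zero at the start; "moment": the same for the moment, N m; "grip_width": finger opening in m.
Only numpy, scipy, OpenCV 4.12 (cv2) and the standard library are available. Lean on these libraries where they do the work, as an engineer would, in place of code of your own. Each camera call takes 0.05 s, during which the arm holds its last target. There are 200 camera calls.

## Working session

There is one attempt and no reset: what is moved stays moved. The work goes in short steps, Python scripts to look and compute and a tool call to move; the robot and the scene stay as the last step left them, time stands still between calls to the robot, and variables do not carry over. Pictures are saved under pics/ and viewed, about 8 in all and at most 12, crops included, and the job is handed in when it is done.

Besides the shell and the picture viewer there is one more tool, called after "Request:" in YAML: its name, and indented under it one key for each argument. move_arm: Moves the arm, as the interface text tells. Scaled input: -1 to 1 covers 0.025 m each way for a shift and 0.1 rad each way for a turn. Its arguments: {"type":"object","properties":{"plan":{"type":"array"}},"required":["plan"]}

```bash
mkdir -p pics
cat > h.py <<'E'
import numpy as np,cv2
from cell import readout,viewer
def cal(n):
    c=viewer.get_calibration(n);K=np.array(c["K"],float);R=cv2.Rodrigues(np.array(c["rvec"],float))[0];t=np.array(c["tvec"],float).ravel();return K,R,t
def ray(n,u,v):
    K,R,t=cal(n);d=R.T@np.linalg.inv(K)@np.array([u,v,1.]);return -R.T@t,d
def atz(n,u,v,z):
    o,d=ray(n,u,v);return o+d*(z-o[2])/d[2]
def proj(n,P):
    K,R,t=cal(n);p=(K@(R@np.array(P,float).T.reshape(3,-1)+t[:,None]));return (p[:2]/p[2]).T
def st():
    s=readout.sense();print({k:np.round(s[k],4).tolist() for k in("t","tool_pos","orientation","ft_force","grip_width")})
E
python3 - <<'E'
from h import *
for n in("top","side"):
    im=viewer.camera(n);cv2.imwrite(f"pics/{n}0.png",cv2.resize(im,(768,576),interpolation=cv2.INTER_CUBIC));cv2.imwrite(f"pics/{n}0raw.png",im)
    o,_=ray(n,0,0);print(n,o,cal(n)[0].tolist())
st()
E
```

```text
top [0.50395727 0.07572309 1.53405894] [[469.5153901159607, 0.0, 258.36775787450426], [0.0, 469.5153901159607, 190.87256252135555], [0.0, 0.0, 1.0]]
side [ 0.46672403 -0.59216167  0.78462136] [[347.03075667816904, 0.0, 253.65158682386507], [0.0, 347.03075667816904, 188.64144858812247], [0.0, 0.0, 1.0]]
{'t': 0.1, 'tool_pos': [0.2488, 0.627, 0.2305], 'orientation': [-0.0006, -0.5617, 0.8273, -0.0005], 'ft_force': [0.106, -0.436, 0.6374], 'grip_width': 0.0854}
```

View pics/top0.png

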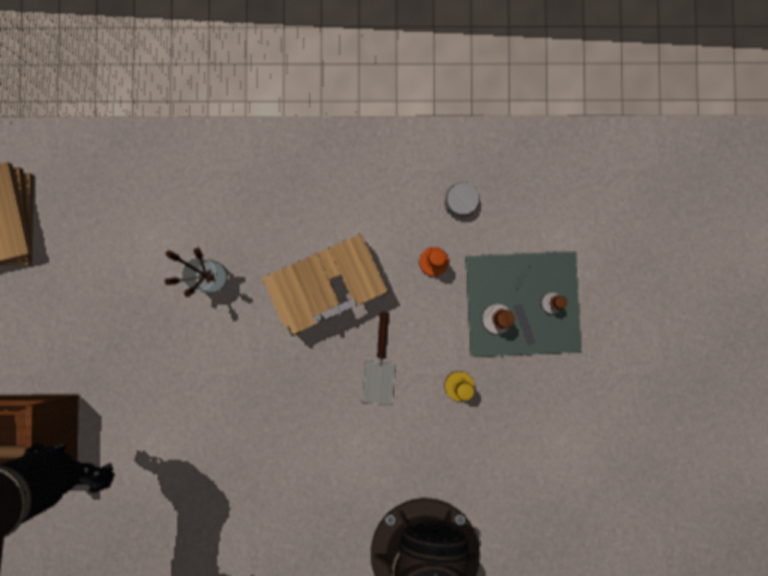

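View pics/side0.png

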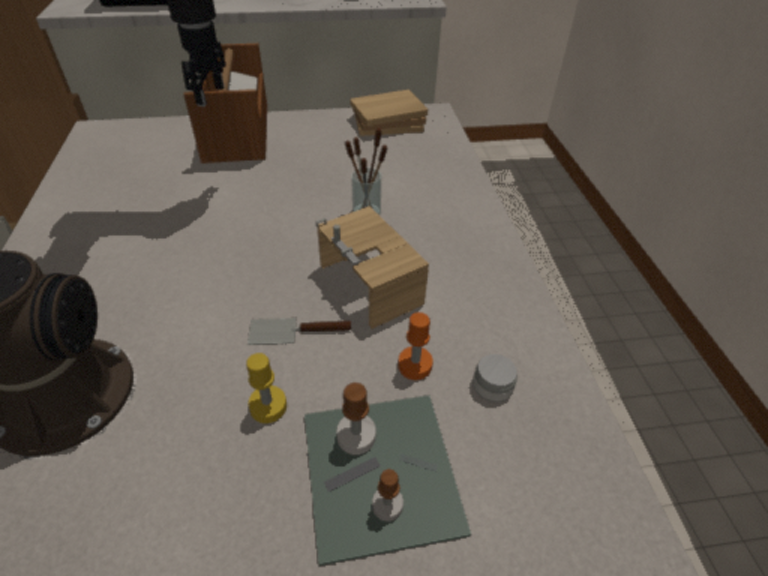

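Top view (768 px): the candidates are the brown handle with large white foot at (500,319), the same with a smaller foot at (556,302), orange at (434,260) and yellow (460,386). The first is the larger muller: wood handle, marble foot, on the slab and the bigger of the pair. The rack is at (325,285), with its front and keeper facing lower right, and the knob near (362,312). Next is an enlarged crop to confirm and measure.

Run:
```python
from h import *
t=cv2.imread("pics/top0raw.png");s=cv2.imread("pics/side0raw.png")
def c(im,x,y,w,h,k):return cv2.resize(im[y:y+h,x:x+w],None,fx=k,fy=k,interpolation=cv2.INTER_CUBIC)
a=np.hstack([c(t,170,150,100,75,4),c(t,300,160,100,75,4)])
b=np.hstack([c(s,200,130,100,75,4),c(s,190,245,100,75,4)])
cv2.imwrite("pics/crop1.png",np.vstack([a,b]))
```

```text
(no output)
```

View pics/crop1.png

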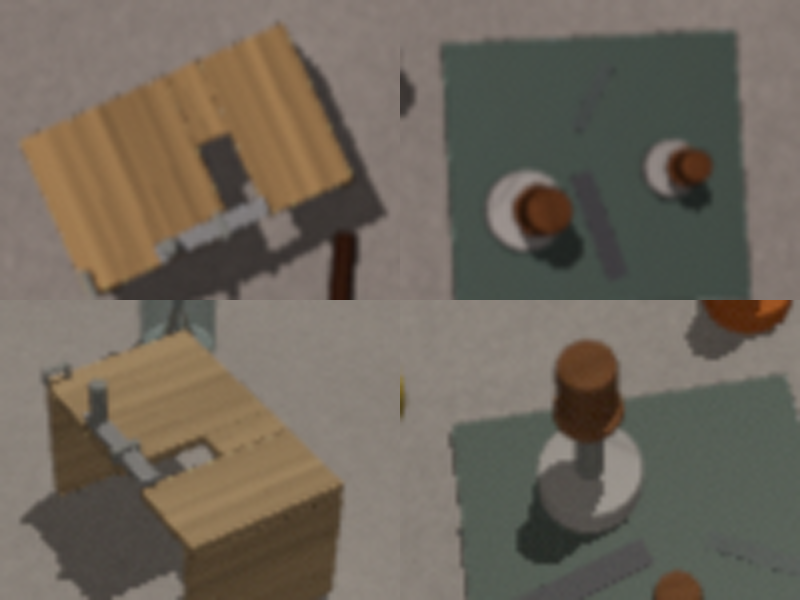

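Run:
```python
from h import *
r=lambda x,y:(170+x/4,150+y/4)
C=[(22,143),(283,25),(352,182),(98,290)]
W=np.array([atz("top",*r(*c),.115)[:2] for c in C])
M=np.array([(.075,.135),(.075,-.085),(-.055,-.085),(-.055,.135)])
a=W-W.mean(0);b=M-M.mean(0)
yaw=np.arctan2((b[:,0]*a[:,1]-b[:,1]*a[:,0]).sum(),(a*b).sum());R=np.array([[np.cos(yaw),-np.sin(yaw)],[np.sin(yaw),np.cos(yaw)]])
o=W.mean(0)-R@M.mean(0);print("rack",o,yaw,"res",np.round(W-(M@R.T+o),4).tolist())
print("muller top",atz("top",337,212.5,.14),"foot",atz("top",331.75,212.5,.03),"side top",atz("side",236.75,261.25,.14))
for k,(n,u,v) in {"knob side":("side",224.5,151.25),"knob top":("top",*r(165,247))}.items():
    p=atz(n,u,v,.16);print(k,p,R.T@(p[:2]-o))
# overlays
S=lambda p,z:[*(R@np.array(p)+o),z]
pts=[S(p,.115) for p in M]+[S((.016,0),.115),S((-.055,.0135),.115),S((-.055,-.0135),.115),S((-.047,.055),.16),S((-.047,.105),.16)]
s=cv2.imread("pics/side0raw.png")[130:205,200:300];s=cv2.resize(s,None,fx=6,fy=6,interpolation=cv2.INTER_CUBIC)
for u,v in proj("side",pts): cv2.circle(s,(int((u-200)*6+3),int((v-130)*6+3)),3,(0,0,255),1)
t=cv2.imread("pics/top0raw.png")[150:225,170:270];t=cv2.resize(t,None,fx=6,fy=6,interpolation=cv2.INTER_CUBIC)
for u,v in proj("top",pts): cv2.circle(t,(int((u-170)*6+3),int((v-150)*6+3)),3,(0,0,255),1)
cv2.imwrite("pics/ov.png",cv2.resize(np.vstack([s[:,:],t]),(400,600)) if 0 else np.vstack([s,t])[:, :])
i=np.vstack([s,t]);cv2.imwrite("pics/ov.png",cv2.resize(i,(400,600)))
```

```text
rack [0.57181893 0.1749789 ] 0.42216187950617534 res [[-0.0014, -0.0006], [-0.002, 0.0025], [-0.0027, 0.0036], [0.0061, -0.0055]]
muller top [ 0.50216642 -0.15579136  0.14      ] foot [ 0.50204319 -0.15726556  0.03      ] side top [ 0.5026123  -0.15801569  0.14      ]
knob side [0.50662633 0.2077728  0.16      ] [-0.04603227  0.05662635]
knob top [0.50477849 0.21513227 0.16      ] [-0.04470246  0.06409683]
```

View pics/ov.png

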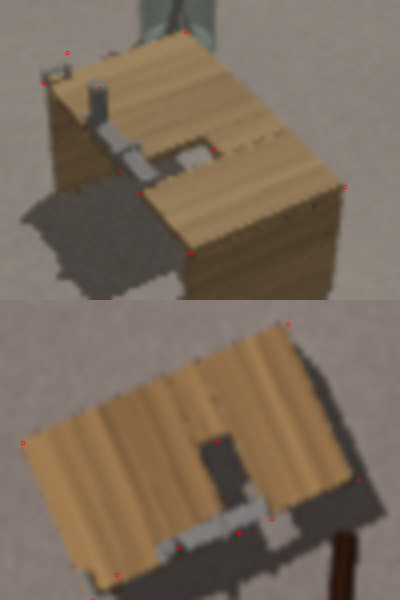

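The overlay fits the rack in both views, with the slot end on its dot and the knob at keeper ≈ 0 (shut). The hidden front-left corner spoiled the fit slightly, so I'll refit with both cameras and without it.

Run:
```python
from h import *
from scipy.optimize import least_squares
M=np.array([(.075,.135,.115),(.075,-.085,.115),(-.055,-.085,.115),(-.055,.135,.115),(-.047,.055,.16),(.016,0,.115)])
T={0:(22,143),1:(283,25),2:(352,182)}
S={1:(185,33),2:(343,187),} ; S={1:(343,187)} if 0 else {}
top=[(i,170+x/4,150+y/4) for i,(x,y) in T.items()]
# side crop origin (200,130): back-right... identified by overlay: (75,135)->(185,33) (75,-85)->(343,187) (-55,-85)->(190,248) (-55,135)->(50,90)
side=[(i,200+x/4,130+y/4) for i,(x,y) in {0:(185,33),1:(343,187),2:(190,248),3:(48,88),4:(98,85),5:(213,150)}.items()]
def W(q):
    c,s=np.cos(q[2]),np.sin(q[2]);return np.c_[q[0]+c*M[:,0]-s*M[:,1],q[1]+s*M[:,0]+c*M[:,1],M[:,2]]
def f(q):
    w=W(q);a=proj("top",w);b=proj("side",w)
    return np.r_[[a[i]-(u,v) for i,u,v in top],[b[i]-(u,v) for i,u,v in side]].ravel()
r=least_squares(f,[.572,.175,.42],loss="soft_l1");print(r.x,np.round(r.fun,1).tolist());print(np.round(W(r.x),4).tolist())
```

```text
[0.57174659 0.17529543 0.41817787] [-0.3, -0.6, 0.9, -0.6, 1.1, -0.7, -0.1, -0.7, -0.0, -0.5, -0.3, 0.7, -1.5, -1.9, -0.0, 0.3, -0.5, -0.8]
[[0.5855, 0.3291, 0.115], [0.6748, 0.1281, 0.115], [0.556, 0.0753, 0.115], [0.4667, 0.2763, 0.115], [0.5065, 0.2065, 0.16], [0.5864, 0.1818, 0.115]]
```

```bash
cat >> h.py <<'E'
from scipy.spatial.transform import Rotation as Ro
RO=np.array([.5717,.1753]);YAW=.418
def rk(x,y): c,s=np.cos(YAW),np.sin(YAW);return RO+[c*x-s*y,s*x+c*y]
def go(P,from_=None,yaw=YAW-np.pi/2):
    s=readout.sense();w,x,y,z=s["orientation"];R=Ro.from_quat([x,y,z,w]).as_matrix()
    p=np.array(s["tool_pos"]);d=R.T@(np.array(P)-p)/.025
    e=yaw-np.arctan2(R[1,0],R[0,0]);tip=R[:,2]
    print("to",np.round(P,4),"units",np.round(d,2),"yaw err",round(e,4),"toolz",np.round(tip,4));return d
E
python3 -c "
from h import *
go([*rk(-.047,.015),.25])"
```

```text
to [0.5227 0.1699 0.25  ] units [ 12.95 -16.93  -0.76] yaw err 0.7959 toolz [-4.0e-04 -1.4e-03 -1.0e+00]
```

Request:
move_arm:
  plan:
    - {"grip": -1, "offset": [0, 0, -0.3], "rotation": [0, 0, -1]}
    - {"grip": -1, "offset": [0, 0, -0.3], "rotation": [0, 0, -1]}
    - {"grip": -1, "offset": [0, 0, -0.2], "rotation": [0, 0, -1]}
    - {"grip": -1, "offset": [0, 0, 0], "rotation": [0, 0, -1]}
    - {"grip": -1, "offset": [0, 0, 0], "rotation": [0, 0, -1]}
    - {"grip": -1, "offset": [0, 0, 0], "rotation": [0, 0, -1]}
    - {"grip": -1, "offset": [0, 0, 0], "rotation": [0, 0, -1]}
    - {"grip": -1, "offset": [0, 0, 0], "rotation": [0, 0, -0.96]}

```text
t: 0.9
tool_pos: [0.2489, 0.6271, 0.2508]
orientation: [0.0, 0.84, -0.543, 0.0]
ft_force: [0.5, 0.0, 0.3]
grip_width: -0.0002
```

```bash
python3 -c "
from h import *
st();go([*rk(-.047,.015),.25])"
```

```text
{'t': 0.9, 'tool_pos': [0.2489, 0.6271, 0.2508], 'orientation': [0.0005, 0.8396, -0.5432, 0.0001], 'ft_force': [0.4867, 0.0358, 0.2749], 'grip_width': -0.0002}
to [0.5227 0.1699 0.25  ] units [21.17 -2.49  0.04] yaw err -0.0042 toolz [-3.e-04 -9.e-04 -1.e+00]
```

Request:
move_arm:
  plan:
    - {"grip": -1, "offset": [1, -0.1, 0], "rotation": [0, 0, 0]}
    - {"grip": -1, "offset": [1, -0.1, 0], "rotation": [0, 0, 0]}
    - {"grip": -1, "offset": [1, -0.1, 0], "rotation": [0, 0, 0]}
    - {"grip": -1, "offset": [1, -0.1, 0], "rotation": [0, 0, 0]}
    - {"grip": -1, "offset": [1, -0.1, 0], "rotation": [0, 0, 0]}
    - {"grip": -1, "offset": [1, -0.1, 0], "rotation": [0, 0, 0]}
    - {"grip": -1, "offset": [1, -0.1, 0], "rotation": [0, 0, 0]}
    - {"grip": -1, "offset": [1, -0.1, 0], "rotation": [0, 0, 0]}

```text
t: 1.7
tool_pos: [0.349, 0.4513, 0.2511]
orientation: [0.0, 0.838, -0.545, -0.0]
ft_force: [0.1, 0.9, 1.1]
grip_width: 0.0004
```

Request:
move_arm:
  plan:
    - {"grip": -1, "offset": [1, -0.1, 0], "rotation": [0, 0, 0]}
    - {"grip": -1, "offset": [1, -0.1, 0], "rotation": [0, 0, 0]}
    - {"grip": -1, "offset": [1, -0.1, 0], "rotation": [0, 0, 0]}
    - {"grip": -1, "offset": [1, -0.1, 0], "rotation": [0, 0, 0]}
    - {"grip": -1, "offset": [1, -0.1, 0], "rotation": [0, 0, 0]}
    - {"grip": -1, "offset": [1, -0.1, 0], "rotation": [0, 0, 0]}
    - {"grip": -1, "offset": [1, -0.1, 0], "rotation": [0, 0, 0]}
    - {"grip": -1, "offset": [1, -0.1, 0], "rotation": [0, 0, 0]}

```text
t: 2.5
tool_pos: [0.4483, 0.2767, 0.2512]
orientation: [0.0, 0.838, -0.545, -0.0]
ft_force: [-0.0, -0.5, -0.4]
grip_width: 0.0004
```

Request:
move_arm:
  plan:
    - {"grip": -1, "offset": [1, -0.2, 0], "rotation": [0, 0, 0]}
    - {"grip": -1, "offset": [1, -0.2, 0], "rotation": [0, 0, 0]}
    - {"grip": -1, "offset": [1, -0.2, 0], "rotation": [0, 0, 0]}
    - {"grip": -1, "offset": [1, -0.2, 0], "rotation": [0, 0, 0]}
    - {"grip": -1, "offset": [1, -0.1, 0], "rotation": [0, 0, 0]}
    - {"grip": -1, "offset": [0.2, 0, 0], "rotation": [0, 0, 0]}
    - {"grip": -1, "offset": [0, 0, 0], "rotation": [0, 0, 0]}
    - {"grip": -1, "offset": [0, 0, 0], "rotation": [0, 0, 0]}

```text
t: 3.3
tool_pos: [0.5211, 0.1686, 0.2512]
orientation: [0.0, 0.838, -0.545, -0.0]
ft_force: [0.2, 0.4, 0.1]
grip_width: 0.0004
```

```bash
python3 -c "
from h import *
st();go([*rk(-.047,.015),.14]);im=viewer.camera('side');im2=viewer.camera('top')
c=lambda im,x,y:cv2.resize(im[y:y+110,x:x+146],None,fx=2.7,fy=2.7,interpolation=cv2.INTER_CUBIC)
cv2.imwrite('pics/a.png',np.hstack([c(im,180,80),c(im2,150,120)]))
print('tcp px',proj('side',readout.sense()['tool_pos']),proj('top',readout.sense()['tool_pos']))"
```

```text
{'t': 3.3, 'tool_pos': [0.5211, 0.1686, 0.2512], 'orientation': [0.0, 0.8384, -0.545, -0.0001], 'ft_force': [0.2333, 0.3674, 0.1174], 'grip_width': 0.0004}
to [0.5227 0.1699 0.14  ] units [-0.02 -0.08  4.45] yaw err 0.0001 toolz [-2.e-04  1.e-04 -1.e+00]
tcp px [[229.71792939 132.47114823]] [[224.75408755 205.76404341]]
```

View pics/a.png

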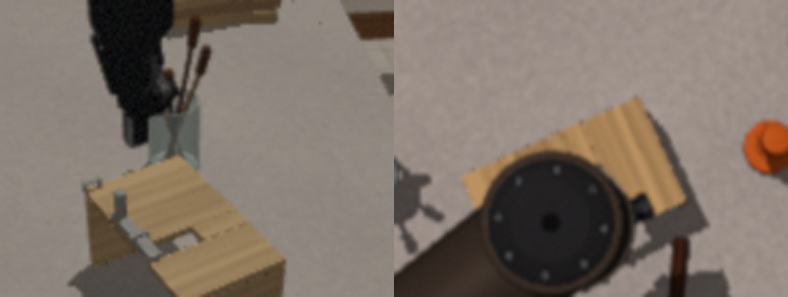

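The side view shows the finger tip at (230,134) raw, matching the projected TCP. Now descend and push the knob open.

Request:
move_arm:
  plan:
    - {"grip": -1, "offset": [0, -0.1, 1], "rotation": [0, 0, 0]}
    - {"grip": -1, "offset": [0, 0, 1], "rotation": [0, 0, 0]}
    - {"grip": -1, "offset": [0, 0, 1], "rotation": [0, 0, 0]}
    - {"grip": -1, "offset": [0, 0, 1], "rotation": [0, 0, 0]}
    - {"grip": -1, "offset": [0, 0, 0.4], "rotation": [0, 0, 0]}
    - {"grip": -1, "offset": [0, 0, 0], "rotation": [0, 0, 0]}
    - {"grip": -1, "offset": [-0.3, 0, 0], "rotation": [0, 0, 0]}
    - {"grip": -1, "offset": [-0.3, 0, 0], "rotation": [0, 0, 0]}

```text
t: 4.2
tool_pos: [0.5181, 0.1842, 0.1427]
orientation: [-0.001, 0.838, -0.545, 0.0]
ft_force: [0.1, 0.1, 1.2]
grip_width: 0.0001
```

Request:
move_arm:
  plan:
    - {"grip": -1, "offset": [-0.3, 0, 0], "rotation": [0, 0, 0]}
    - {"grip": -1, "offset": [-0.3, 0, 0], "rotation": [0, 0, 0]}
    - {"grip": -1, "offset": [-0.3, 0, 0], "rotation": [0, 0, 0]}
    - {"grip": -1, "offset": [-0.3, 0, 0], "rotation": [0, 0, 0]}
    - {"grip": -1, "offset": [-0.3, 0, 0], "rotation": [0, 0, 0]}
    - {"grip": -1, "offset": [-0.3, 0, 0], "rotation": [0, 0, 0]}
    - {"grip": -1, "offset": [-0.2, 0, 0], "rotation": [0, 0, 0]}
    - {"grip": -1, "offset": [0, 0, 0], "rotation": [0, 0, 0]}

```text
t: 5.0
tool_pos: [0.4969, 0.2295, 0.1411]
orientation: [0.0, 0.839, -0.545, -0.0]
ft_force: [-0.1, 0.3, -0.4]
grip_width: -0.0001
```

```bash
python3 -c "
from h import *
st();go([*rk(-.047,.085),.14]);im=viewer.camera('side');im2=viewer.camera('top')
c=lambda im,x,y:cv2.resize(im[y:y+110,x:x+146],None,fx=2.7,fy=2.7,interpolation=cv2.INTER_CUBIC)
cv2.imwrite('pics/b.png',c(im,180,80))
print(proj('side',[[*rk(-.047,.055),.16],[*rk(-.047,.105),.16]]))"
```

```text
{'t': 5.0, 'tool_pos': [0.4969, 0.2295, 0.1411], 'orientation': [0.0, 0.8386, -0.5447, -0.0002], 'ft_force': [-0.1234, 0.3333, -0.4447], 'grip_width': -0.0001}
to [0.4942 0.2339 0.14  ] units [-0.2   0.02  0.05] yaw err -0.0007 toolz [-3.e-04  2.e-04 -1.e+00]
[[224.46539003 151.52849031]
 [216.41145152 142.60696816]]
```

View pics/b.png

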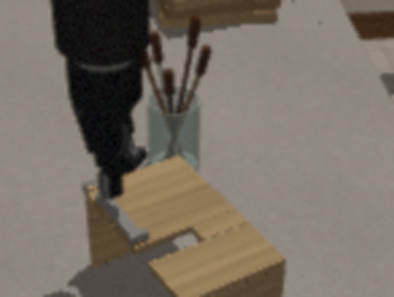

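The bar has slid left and its end at crop (140,236) is near the slot's edge. I'll push on until the stop is felt.

Request:
move_arm:
  plan:
    - {"grip": -1, "offset": [-0.1, 0, 0], "rotation": [0, 0, 0]}
    - {"grip": -1, "offset": [-0.1, 0, 0], "rotation": [0, 0, 0]}
    - {"grip": -1, "offset": [-0.1, 0, 0], "rotation": [0, 0, 0]}
    - {"grip": -1, "offset": [0, 0, 0], "rotation": [0, 0, 0]}
    - {"grip": -1, "offset": [0, 0, 0], "rotation": [0, 0, 0]}
    - {"grip": -1, "offset": [0, 0, 0], "rotation": [0, 0, 0]}
    - {"grip": -1, "offset": [0, 0, 0], "rotation": [0, 0, 0]}
    - {"grip": -1, "offset": [0, 0, 0], "rotation": [0, 0, 0]}

```text
t: 5.9
tool_pos: [0.4943, 0.2358, 0.1414]
orientation: [-0.0, 0.838, -0.545, 0.0]
ft_force: [-0.2, 0.0, 0.7]
grip_width: 0.0002
```

```bash
python3 -c "
from h import *
st();go([*rk(-.047,.095),.14]);im=viewer.camera('side')
i=cv2.resize(im[125:185,200:280],None,fx=7,fy=7,interpolation=cv2.INTER_CUBIC)
for q,c in((.035,(0,0,255)),(.045,(0,255,0)),(.05,(255,0,0))):
  for x in(-.054,-.04):
    u,v=proj('side',[*rk(x,-.022+q),.124])[0];cv2.circle(i,(int((u-199.5)*7),int((v-124.5)*7)),3,c,-1)
cv2.imwrite('pics/c.png',i)"
```

```text
{'t': 5.9, 'tool_pos': [0.4943, 0.2358, 0.1414], 'orientation': [-0.0001, 0.8385, -0.5449, 0.0], 'ft_force': [-0.2344, 0.0183, 0.7139], 'grip_width': 0.0002}
to [0.4902 0.243  0.14  ] units [-0.33  0.03  0.06] yaw err -0.0002 toolz [ 2.e-04  2.e-04 -1.e+00]
```

View pics/c.png

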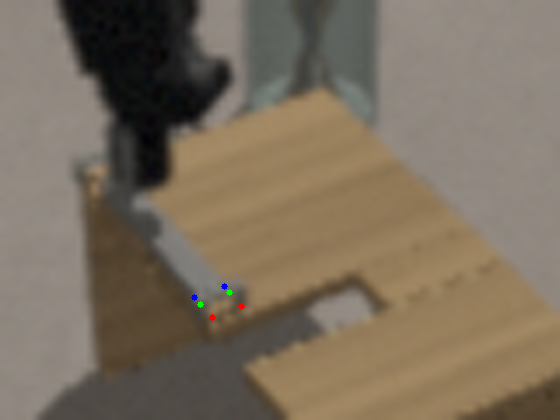

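Keeper is at about 0.044. I'll push 5 mm more towards the stop, then back off, raise and go to the muller.

Request:
move_arm:
  plan:
    - {"grip": -1, "offset": [-0.1, 0, 0], "rotation": [0, 0, 0]}
    - {"grip": -1, "offset": [-0.1, 0, 0], "rotation": [0, 0, 0]}
    - {"grip": -1, "offset": [0, 0, 0], "rotation": [0, 0, 0]}
    - {"grip": -1, "offset": [0, 0, 0], "rotation": [0, 0, 0]}
    - {"grip": -1, "offset": [0.4, 0, 0], "rotation": [0, 0, 0]}
    - {"grip": -1, "offset": [0, 0, -1], "rotation": [0, 0, 0]}
    - {"grip": -1, "offset": [0, 0, -1], "rotation": [0, 0, 0]}
    - {"grip": -1, "offset": [0, 0, -1], "rotation": [0, 0, 0]}

```text
t: 6.75
tool_pos: [0.4961, 0.2311, 0.2171]
orientation: [0.0, 0.838, -0.545, -0.0]
ft_force: [-0.1, 0.5, 0.4]
grip_width: -0.0001
```

```bash
python3 -c "
from h import *
st();go([.5023,-.157,.22])"
```

```text
{'t': 6.75, 'tool_pos': [0.4961, 0.2311, 0.2171], 'orientation': [0.0, 0.8384, -0.545, -0.0002], 'ft_force': [-0.1196, 0.4608, 0.425], 'grip_width': -0.0001}
to [ 0.5023 -0.157   0.22  ] units [14.29  6.08 -0.12] yaw err -0.0 toolz [-4.e-04  2.e-04 -1.e+00]
```

Request:
move_arm:
  plan:
    - {"grip": -1, "offset": [1, 0.43, -0.2], "rotation": [0, 0, 0]}
    - {"grip": -1, "offset": [1, 0.43, 0], "rotation": [0, 0, 0]}
    - {"grip": -1, "offset": [1, 0.43, 0], "rotation": [0, 0, 0]}
    - {"grip": -1, "offset": [1, 0.43, 0], "rotation": [0, 0, 0]}
    - {"grip": -1, "offset": [1, 0.43, 0], "rotation": [0, 0, 0]}
    - {"grip": 0, "offset": [1, 0.43, 0], "rotation": [0, 0, 0]}
    - {"grip": 1, "offset": [1, 0.43, 0], "rotation": [0, 0, 0]}
    - {"grip": 1, "offset": [1, 0.43, 0], "rotation": [0, 0, 0]}

```text
t: 7.55
tool_pos: [0.4987, 0.0125, 0.2215]
orientation: [-0.0, 0.839, -0.545, 0.0]
ft_force: [0.3, -0.9, 0.3]
grip_width: 0.0434
```

Request:
move_arm:
  plan:
    - {"grip": 1, "offset": [1, 0.43, 0], "rotation": [0, 0, 0]}
    - {"grip": 1, "offset": [1, 0.43, 0], "rotation": [0, 0, 0]}
    - {"grip": 1, "offset": [1, 0.43, 0], "rotation": [0, 0, 0]}
    - {"grip": 1, "offset": [1, 0.43, 0], "rotation": [0, 0, 0]}
    - {"grip": 1, "offset": [1, 0.43, 0], "rotation": [0, 0, 0]}
    - {"grip": 1, "offset": [1, 0.43, 0], "rotation": [0, 0, 0]}
    - {"grip": 1, "offset": [0.3, 0.06, 0], "rotation": [0, 0, 0]}
    - {"grip": 1, "offset": [0, 0, 0], "rotation": [0, 0, 0]}

```text
t: 8.35
tool_pos: [0.5026, -0.158, 0.2211]
orientation: [-0.0, 0.838, -0.546, -0.0]
ft_force: [0.3, 0.3, -0.5]
grip_width: 0.0857
```

```bash
python3 -c "
from h import *
st();go([.5023,-.157,.101]);im=viewer.camera('side')
cv2.imwrite('pics/d.png',cv2.resize(im[90:340,130:400],None,fx=2.2,fy=2.2,interpolation=cv2.INTER_CUBIC))"
```

```text
{'t': 8.35, 'tool_pos': [0.5026, -0.158, 0.2211], 'orientation': [-0.0001, 0.838, -0.5457, -0.0001], 'ft_force': [0.2953, 0.2895, -0.4939], 'grip_width': 0.0857}
to [ 0.5023 -0.157   0.101 ] units [-0.04 -0.01  4.8 ] yaw err 0.0017 toolz [-1.e-04  2.e-04 -1.e+00]
```

View pics/d.png

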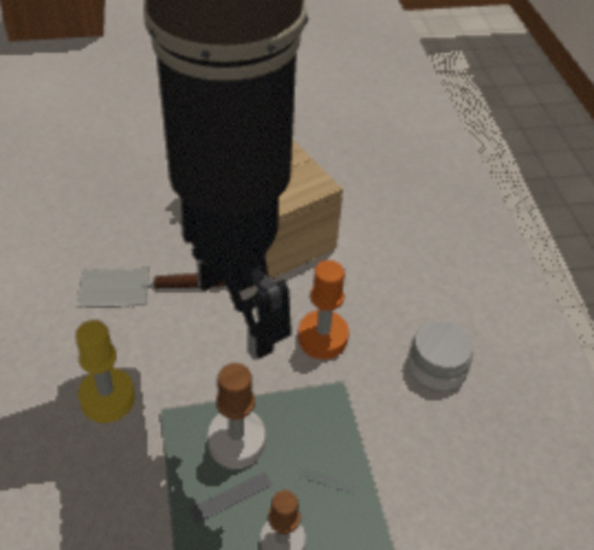

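The open gripper is above the large muller (handle at (235,390) in the crop), with the near finger at (265,330), as expected. Descend and grip.

Request:
move_arm:
  plan:
    - {"grip": 1, "offset": [0, 0, 1], "rotation": [0, 0, 0]}
    - {"grip": 1, "offset": [0, 0, 1], "rotation": [0, 0, 0]}
    - {"grip": 1, "offset": [0, 0, 1], "rotation": [0, 0, 0]}
    - {"grip": 1, "offset": [0, 0, 1], "rotation": [0, 0, 0]}
    - {"grip": 1, "offset": [0, 0, 0.5], "rotation": [0, 0, 0]}
    - {"grip": 1, "offset": [0, 0, 0.3], "rotation": [0, 0, 0]}
    - {"grip": 1, "offset": [0, 0, 0], "rotation": [0, 0, 0]}
    - {"grip": 0.4, "offset": [0, 0, 0], "rotation": [0, 0, 0]}

```text
t: 9.2
tool_pos: [0.5032, -0.1571, 0.1022]
orientation: [-0.0, 0.839, -0.545, 0.001]
ft_force: [-0.2, 0.1, 0.2]
grip_width: 0.0732
```

Request:
move_arm:
  plan:
    - {"grip": -1, "offset": [0, 0, 0], "rotation": [0, 0, 0]}
    - {"grip": -1, "offset": [0, 0, 0], "rotation": [0, 0, 0]}
    - {"grip": -1, "offset": [0, 0, 0], "rotation": [0, 0, 0]}
    - {"grip": -1, "offset": [0, 0, 0], "rotation": [0, 0, 0]}
    - {"grip": -1, "offset": [0, 0, 0], "rotation": [0, 0, 0]}
    - {"grip": -1, "offset": [0, 0, 0], "rotation": [0, 0, 0]}
    - {"grip": -1, "offset": [0, 0, 0], "rotation": [0, 0, 0]}
    - {"grip": -1, "offset": [0, 0, -0.2], "rotation": [0, 0, 0]}

```text
t: 10.0
tool_pos: [0.5016, -0.1571, 0.1058]
orientation: [0.0, 0.838, -0.545, -0.001]
ft_force: [-0.8, -0.2, -6.6]
grip_width: 0.0349
```

```bash
python3 -c "
from h import *
st();go([*rk(-.13,0),.16])"
```

```text
{'t': 10.0, 'tool_pos': [0.5016, -0.1571, 0.1058], 'orientation': [0.0002, 0.8383, -0.5451, -0.0008], 'ft_force': [-0.8309, -0.1706, -6.6325], 'grip_width': 0.0349}
to [0.4529 0.1225 0.16  ] units [-11.01  -2.75  -2.16] yaw err 0.0003 toolz [-1.7e-03  5.0e-04 -1.0e+00]
```

Gripped: width 35 mm, load 6.6 N. Lift and carry to a point in front of the slot.

Request:
move_arm:
  plan:
    - {"grip": -1, "offset": [0, 0, -0.8], "rotation": [0, 0, 0]}
    - {"grip": -1, "offset": [0, 0, -0.9], "rotation": [0, 0, 0]}
    - {"grip": -1, "offset": [0, 0, -0.9], "rotation": [0, 0, 0]}
    - {"grip": -1, "offset": [-0.4, -0.1, -0.8], "rotation": [0, 0, 0]}
    - {"grip": -1, "offset": [-0.8, -0.2, 0], "rotation": [0, 0, 0]}
    - {"grip": -1, "offset": [-0.8, -0.2, 0], "rotation": [0, 0, 0]}
    - {"grip": -1, "offset": [-0.8, -0.2, 0], "rotation": [0, 0, 0]}
    - {"grip": -1, "offset": [-0.8, -0.2, 0], "rotation": [0, 0, 0]}

```text
t: 10.8
tool_pos: [0.4854, -0.0653, 0.1908]
orientation: [0.0, 0.838, -0.545, -0.001]
ft_force: [0.5, 1.2, -5.2]
grip_width: 0.0348
```

Request:
move_arm:
  plan:
    - {"grip": -1, "offset": [-0.8, -0.2, 0], "rotation": [0, 0, 0]}
    - {"grip": -1, "offset": [-0.8, -0.2, 0], "rotation": [0, 0, 0]}
    - {"grip": -1, "offset": [-0.8, -0.2, 0], "rotation": [0, 0, 0]}
    - {"grip": -1, "offset": [-0.8, -0.2, 0], "rotation": [0, 0, 0]}
    - {"grip": -1, "offset": [-0.8, -0.2, 0], "rotation": [0, 0, 0]}
    - {"grip": -1, "offset": [-0.8, -0.2, 0], "rotation": [0, 0, 0]}
    - {"grip": -1, "offset": [-0.8, -0.2, 0], "rotation": [0, 0, 0]}
    - {"grip": -1, "offset": [-0.8, -0.2, 0], "rotation": [0, 0, 0]}

```text
t: 11.6
tool_pos: [0.457, 0.0969, 0.1908]
orientation: [0.001, 0.838, -0.545, -0.001]
ft_force: [0.3, -0.2, -6.4]
grip_width: 0.0347
```

```bash
python3 -c "
from h import *
st();go([*rk(-.13,0),.14])"
```

```text
{'t': 11.6, 'tool_pos': [0.457, 0.0969, 0.1908], 'orientation': [0.0005, 0.8383, -0.5451, -0.0005], 'ft_force': [0.2576, -0.1536, -6.4046], 'grip_width': 0.0347}
to [0.4529 0.1225 0.14  ] units [-1.   -0.27  2.03] yaw err 0.0003 toolz [-1.5e-03 -3.0e-04 -1.0e+00]
```

Request:
move_arm:
  plan:
    - {"grip": -1, "offset": [-0.6, -0.1, 0], "rotation": [0, 0, 0]}
    - {"grip": -1, "offset": [-0.4, -0.1, 0.4], "rotation": [0, 0, 0]}
    - {"grip": -1, "offset": [0, 0, 0.8], "rotation": [0, 0, 0]}
    - {"grip": -1, "offset": [0, 0, 0.6], "rotation": [0, 0, 0]}
    - {"grip": -1, "offset": [0, 0, 0.2], "rotation": [0, 0, 0]}
    - {"grip": -1, "offset": [0, 0, 0], "rotation": [0, 0, 0]}
    - {"grip": -1, "offset": [0, 0, 0], "rotation": [0, 0, 0]}
    - {"grip": -1, "offset": [0, 0, 0], "rotation": [0, 0, 0]}

```text
t: 12.4
tool_pos: [0.453, 0.1216, 0.142]
orientation: [-0.001, 0.838, -0.545, 0.0]
ft_force: [0.3, -0.3, -5.1]
grip_width: 0.0346
```

```bash
python3 -c "
from h import *
st();go([*rk(0,0),.14]);im=viewer.camera('side')
i=cv2.resize(im[110:230,170:310],None,fx=5,fy=5,interpolation=cv2.INTER_CUBIC)
for P in ([*rk(-.055,.0135),.115],[*rk(-.055,-.0135),.115],[*rk(.016,.0),.115],[*rk(-.13,0),.046]):
    u,v=proj('side',P)[0];cv2.circle(i,(int((u-169.5)*5),int((v-109.5)*5)),3,(0,0,255),-1)
cv2.imwrite('pics/e.png',i)"
```

```text
{'t': 12.4, 'tool_pos': [0.453, 0.1216, 0.142], 'orientation': [-0.0006, 0.8384, -0.545, 0.0003], 'ft_force': [0.3484, -0.2532, -5.1349], 'grip_width': 0.0346}
to [0.5717 0.1753 0.14  ] units [-0.04 -5.21  0.09] yaw err -0.0001 toolz [ 1.1e-03  7.0e-04 -1.0e+00]
```

View pics/e.png

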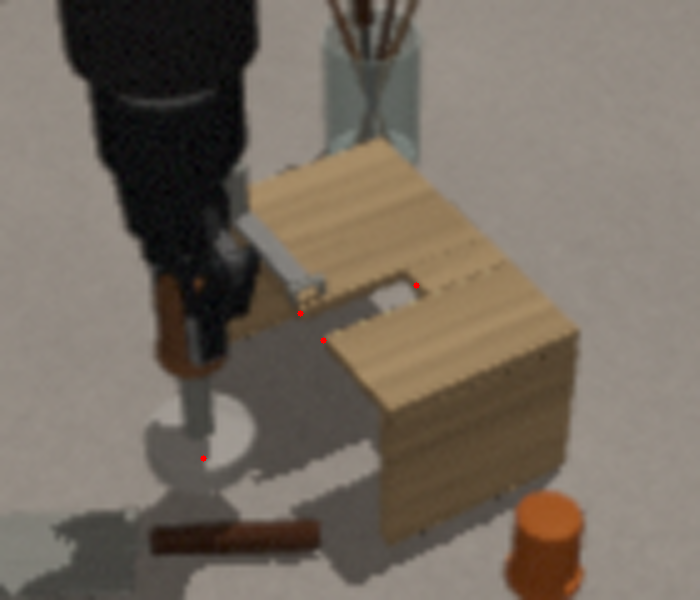

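Slot corners sit on the projected dots ((300,313), (323,340)), the muller hangs upright and is aligned, and the keeper is clear. Slide in gently.

Request:
move_arm:
  plan:
    - {"grip": -1, "offset": [0, -0.4, 0], "rotation": [0, 0, 0]}
    - {"grip": -1, "offset": [0, -0.4, 0], "rotation": [0, 0, 0]}
    - {"grip": -1, "offset": [0, -0.4, 0], "rotation": [0, 0, 0]}
    - {"grip": -1, "offset": [0, -0.4, 0], "rotation": [0, 0, 0]}
    - {"grip": -1, "offset": [0, -0.4, 0], "rotation": [0, 0, 0]}
    - {"grip": -1, "offset": [0, -0.4, 0], "rotation": [0, 0, 0]}
    - {"grip": -1, "offset": [0, -0.4, 0], "rotation": [0, 0, 0]}
    - {"grip": -1, "offset": [0, -0.4, 0], "rotation": [0, 0, 0]}

```text
t: 13.25
tool_pos: [0.5264, 0.1542, 0.1411]
orientation: [0.0, 0.838, -0.545, -0.0]
ft_force: [-0.6, -0.0, -5.9]
grip_width: 0.0352
```

Request:
move_arm:
  plan:
    - {"grip": -1, "offset": [0, -0.4, 0], "rotation": [0, 0, 0]}
    - {"grip": -1, "offset": [0, -0.4, 0], "rotation": [0, 0, 0]}
    - {"grip": -1, "offset": [0, -0.4, 0], "rotation": [0, 0, 0]}
    - {"grip": -1, "offset": [0, -0.4, 0], "rotation": [0, 0, 0]}
    - {"grip": -1, "offset": [0, -0.4, 0], "rotation": [0, 0, 0]}
    - {"grip": -1, "offset": [0, 0, 0], "rotation": [0, 0, 0]}
    - {"grip": -1, "offset": [0, 0, 0], "rotation": [0, 0, 0]}
    - {"grip": -1, "offset": [0, 0, 0], "rotation": [0, 0, 0]}

```text
t: 14.05
tool_pos: [0.5709, 0.174, 0.1412]
orientation: [0.0, 0.838, -0.545, -0.0]
ft_force: [-0.3, -0.8, -6.5]
grip_width: 0.0345
```

```bash
python3 -c "
from h import *
st();go([*rk(0,0),.127])"
```

```text
{'t': 14.05, 'tool_pos': [0.5709, 0.174, 0.1412], 'orientation': [0.0002, 0.8385, -0.545, -0.0002], 'ft_force': [-0.3008, -0.7972, -6.4882], 'grip_width': 0.0345}
to [0.5717 0.1753 0.127 ] units [-0.04 -0.05  0.57] yaw err -0.0001 toolz [-6.e-04 -2.e-04 -1.e+00]
```

Request:
move_arm:
  plan:
    - {"grip": -1, "offset": [0, 0, 0.12], "rotation": [0, 0, 0]}
    - {"grip": -1, "offset": [0, 0, 0.12], "rotation": [0, 0, 0]}
    - {"grip": -1, "offset": [0, 0, 0.12], "rotation": [0, 0, 0]}
    - {"grip": -1, "offset": [0, 0, 0.08], "rotation": [0, 0, 0]}
    - {"grip": -1, "offset": [0, 0, 0.06], "rotation": [0, 0, 0]}
    - {"grip": -1, "offset": [0, 0, 0], "rotation": [0, 0, 0]}
    - {"grip": -1, "offset": [0, 0, 0], "rotation": [0, 0, 0]}
    - {"grip": -1, "offset": [0, 0, 0], "rotation": [0, 0, 0]}

```text
t: 14.85
tool_pos: [0.5714, 0.1743, 0.1289]
orientation: [-0.0, 0.838, -0.545, 0.0]
ft_force: [-0.6, 0.4, -5.9]
grip_width: 0.035
```

Not touching yet; lower in 1 mm steps.

Request:
move_arm:
  plan:
    - {"grip": -1, "offset": [0, 0, 0.04], "rotation": [0, 0, 0]}
    - {"grip": -1, "offset": [0, 0, 0.04], "rotation": [0, 0, 0]}
    - {"grip": -1, "offset": [0, 0, 0], "rotation": [0, 0, 0]}
    - {"grip": -1, "offset": [0, 0, 0], "rotation": [0, 0, 0]}
    - {"grip": -1, "offset": [0, 0, 0], "rotation": [0, 0, 0]}
    - {"grip": -1, "offset": [0, 0, 0], "rotation": [0, 0, 0]}
    - {"grip": -1, "offset": [0, 0, 0], "rotation": [0, 0, 0]}
    - {"grip": -1, "offset": [0, 0, 0], "rotation": [0, 0, 0]}

```text
t: 15.65
tool_pos: [0.5714, 0.1743, 0.1271]
orientation: [-0.0, 0.839, -0.545, 0.0]
ft_force: [-2.5, 1.0, -1.5]
grip_width: 0.0348
```

Contact: the shelf now carries most of the weight. Release, then retreat upward.

Request:
move_arm:
  plan:
    - {"grip": -0.1, "offset": [0, 0, 0.02], "rotation": [0, 0, 0]}
    - {"grip": 0, "offset": [0, 0, 0], "rotation": [0, 0, 0]}
    - {"grip": 0.4, "offset": [0, 0, 0], "rotation": [0, 0, 0]}
    - {"grip": 0.6, "offset": [0, 0, 0], "rotation": [0, 0, 0]}
    - {"grip": 0.6, "offset": [0, 0, 0], "rotation": [0, 0, 0]}
    - {"grip": 0.6, "offset": [0, 0, 0], "rotation": [0, 0, 0]}
    - {"grip": 0.6, "offset": [0, 0, 0], "rotation": [0, 0, 0]}
    - {"grip": 0.6, "offset": [0, 0, -0.2], "rotation": [0, 0, 0]}

```text
t: 16.45
tool_pos: [0.5709, 0.174, 0.1308]
orientation: [0.001, 0.838, -0.545, -0.0]
ft_force: [-0.9, 0.3, -0.4]
grip_width: 0.0685
```

Request:
move_arm:
  plan:
    - {"grip": 0.6, "offset": [0, 0, -0.6], "rotation": [0, 0, 0]}
    - {"grip": 0.6, "offset": [0, 0, -1], "rotation": [0, 0, 0]}
    - {"grip": 0.6, "offset": [0, 0, -1], "rotation": [0, 0, 0]}
    - {"grip": 0.6, "offset": [0, 0, -1], "rotation": [0, 0, 0]}
    - {"grip": 0.6, "offset": [0, 0, -0.6], "rotation": [0, 0, 0]}
    - {"grip": -1, "offset": [0, 0, 0], "rotation": [0, 0, 0]}
    - {"grip": -1, "offset": [0, 0, 0], "rotation": [0, 0, 0]}
    - {"grip": -1, "offset": [0, 0, 0], "rotation": [0, 0, 0]}

```text
t: 17.25
tool_pos: [0.5708, 0.174, 0.2353]
orientation: [0.001, 0.838, -0.545, -0.0]
ft_force: [0.3, -1.0, -0.1]
grip_width: 0.0252
```

```bash
python3 -c "
from h import *
st();go([*rk(-.047,.13),.24]);im=viewer.camera('side')
i=cv2.resize(im[110:230,170:310],None,fx=5,fy=5,interpolation=cv2.INTER_CUBIC)
for P in ([*rk(-.047,.105),.16],[*rk(0,0),.165]):
    u,v=proj('side',P)[0];cv2.circle(i,(int((u-169.5)*5),int((v-109.5)*5)),3,(0,0,255),-1)
cv2.imwrite('pics/f.png',i)"
```

```text
{'t': 17.25, 'tool_pos': [0.5708, 0.174, 0.2353], 'orientation': [0.0007, 0.8384, -0.545, -0.0004], 'ft_force': [0.2875, -0.9598, -0.0955], 'grip_width': 0.0252}
to [0.476 0.275 0.24 ] units [-5.23  1.82 -0.19] yaw err -0.0 toolz [-1.5e-03 -6.0e-04 -1.0e+00]
```

View pics/f.png

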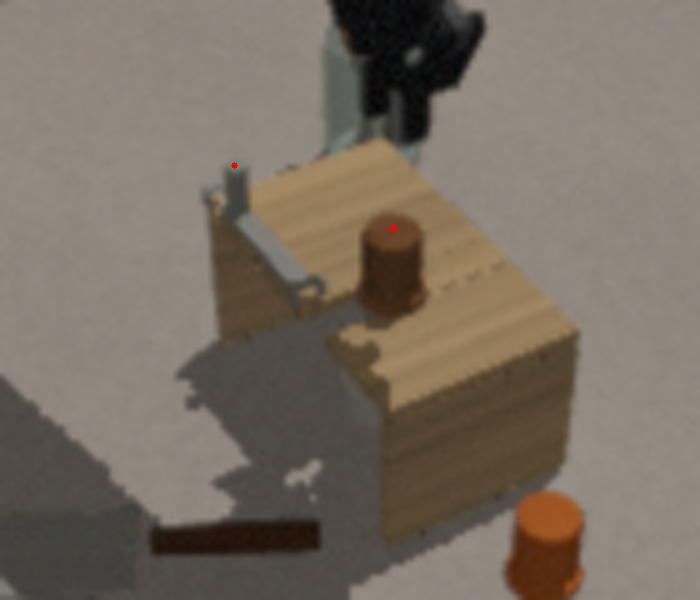

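The muller hangs upright at the seat, its top on the projected dot (393,229), and the knob is at fully open (235,166). Now go to the far side of the knob.

Request:
move_arm:
  plan:
    - {"grip": -1, "offset": [-0.9, 0.3, 0], "rotation": [0, 0, 0]}
    - {"grip": -1, "offset": [-0.9, 0.3, 0], "rotation": [0, 0, 0]}
    - {"grip": -1, "offset": [-0.9, 0.3, 0], "rotation": [0, 0, 0]}
    - {"grip": -1, "offset": [-0.9, 0.3, 0], "rotation": [0, 0, 0]}
    - {"grip": -1, "offset": [-0.9, 0.3, 0], "rotation": [0, 0, 0]}
    - {"grip": -1, "offset": [-0.9, 0.3, 0], "rotation": [0, 0, 0]}
    - {"grip": -1, "offset": [-0.2, 0, 0], "rotation": [0, 0, 0]}
    - {"grip": -1, "offset": [0, 0, 0], "rotation": [0, 0, 0]}

```text
t: 18.1
tool_pos: [0.4729, 0.2843, 0.2357]
orientation: [0.0, 0.839, -0.544, -0.0]
ft_force: [-0.4, -0.3, 0.3]
grip_width: -0.0
```

Request:
move_arm:
  plan:
    - {"grip": -1, "offset": [0, 0, 1], "rotation": [0, 0, 0]}
    - {"grip": -1, "offset": [0, 0, 1], "rotation": [0, 0, 0]}
    - {"grip": -1, "offset": [0, 0, 1], "rotation": [0, 0, 0]}
    - {"grip": -1, "offset": [0, 0, 0.7], "rotation": [0, 0, 0]}
    - {"grip": -1, "offset": [0, 0, 0], "rotation": [0, 0, 0]}
    - {"grip": -1, "offset": [0, 0, 0], "rotation": [0, 0, 0]}
    - {"grip": -1, "offset": [0, 0, 0], "rotation": [0, 0, 0]}
    - {"grip": -1, "offset": [0, 0, 0], "rotation": [0, 0, 0]}

```text
t: 18.9
tool_pos: [0.4739, 0.2842, 0.1449]
orientation: [-0.001, 0.838, -0.545, 0.0]
ft_force: [0.8, 0.7, 0.5]
grip_width: 0.0
```

```bash
python3 -c "
from h import *
st();go([*rk(-.047,.068),.141])"
```

```text
{'t': 18.9, 'tool_pos': [0.4739, 0.2842, 0.1449], 'orientation': [-0.0009, 0.8385, -0.545, 0.0002], 'ft_force': [0.8049, 0.6766, 0.4593], 'grip_width': 0.0}
to [0.5011 0.2184 0.141 ] units [2.85 0.08 0.16] yaw err -0.0001 toolz [ 0.0013  0.0013 -1.    ]
```

Request:
move_arm:
  plan:
    - {"grip": -1, "offset": [0.35, 0.05, 0.1], "rotation": [0, 0, 0]}
    - {"grip": -1, "offset": [0.35, 0, 0], "rotation": [0, 0, 0]}
    - {"grip": -1, "offset": [0.35, 0, 0], "rotation": [0, 0, 0]}
    - {"grip": -1, "offset": [0.35, 0, 0], "rotation": [0, 0, 0]}
    - {"grip": -1, "offset": [0.35, 0, 0], "rotation": [0, 0, 0]}
    - {"grip": -1, "offset": [0.35, 0, 0], "rotation": [0, 0, 0]}
    - {"grip": -1, "offset": [0.35, 0, 0], "rotation": [0, 0, 0]}
    - {"grip": -1, "offset": [0.2, 0, 0], "rotation": [0, 0, 0]}

```text
t: 19.7
tool_pos: [0.4984, 0.2264, 0.1416]
orientation: [-0.003, 0.838, -0.546, -0.002]
ft_force: [-27.0, 35.6, 9.8]
grip_width: 0.0002
```

Request:
move_arm:
  plan:
    - {"grip": -1, "offset": [0.1, 0, 0], "rotation": [0, 0, 0]}
    - {"grip": -1, "offset": [0.1, 0, 0], "rotation": [0, 0, 0]}
    - {"grip": -1, "offset": [0, 0, 0], "rotation": [0, 0, 0]}
    - {"grip": -1, "offset": [0, 0, 0], "rotation": [0, 0, 0]}
    - {"grip": -1, "offset": [0, 0, 0], "rotation": [0, 0, 0]}
    - {"grip": -1, "offset": [0, 0, 0], "rotation": [0, 0, 0]}
    - {"grip": -1, "offset": [0, 0, 0], "rotation": [0, 0, 0]}
    - {"grip": -1, "offset": [0, 0, 0], "rotation": [0, 0, 0]}

```text
t: 20.5
tool_pos: [0.4985, 0.2263, 0.1417]
orientation: [-0.005, 0.839, -0.545, -0.004]
ft_force: [-29.8, 37.9, 9.3]
grip_width: 0.0002
```

A strong 45 N reaction: stalled at finger y ≈ 76 mm, either at the stop or jammed. Back off and look.

Request:
move_arm:
  plan:
    - {"grip": -1, "offset": [-0.4, 0, 0], "rotation": [0, 0, 0]}
    - {"grip": -1, "offset": [-0.6, 0, 0], "rotation": [0, 0, 0]}
    - {"grip": -1, "offset": [0, 0, -0.6], "rotation": [0, 0, 0]}
    - {"grip": -1, "offset": [0, 0, -1], "rotation": [0, 0, 0]}
    - {"grip": -1, "offset": [0, 0, -1], "rotation": [0, 0, 0]}
    - {"grip": -1, "offset": [-1, 0, -1], "rotation": [0, 0, 0]}
    - {"grip": -1, "offset": [-1, 0, 0], "rotation": [0, 0, 0]}
    - {"grip": -1, "offset": [0, 0, 0], "rotation": [0, 0, 0]}

```text
t: 21.3
tool_pos: [0.4704, 0.2882, 0.2319]
orientation: [-0.001, 0.839, -0.545, 0.0]
ft_force: [-0.0, 0.1, -0.5]
grip_width: -0.0004
```

```bash
python3 -c "
from h import *
st();go([*rk(-.047,.1),.14]);im=viewer.camera('side')
i=cv2.resize(im[110:230,170:310],None,fx=5,fy=5,interpolation=cv2.INTER_CUBIC)
for P in ([*rk(-.047,.055),.16],[*rk(-.047,.061),.16],[*rk(-.047,-.022),.124],[*rk(0,0),.165]):
    u,v=proj('side',P)[0];cv2.circle(i,(int((u-169.5)*5),int((v-109.5)*5)),2,(0,0,255),-1)
cv2.imwrite('pics/g.png',i)"
```

```text
{'t': 21.3, 'tool_pos': [0.4704, 0.2882, 0.2319], 'orientation': [-0.0005, 0.8387, -0.5446, 0.0002], 'ft_force': [-0.0086, 0.06, -0.5072], 'grip_width': -0.0004}
to [0.4882 0.2476 0.14  ] units [1.78 0.02 3.68] yaw err -0.0011 toolz [ 9.e-04  7.e-04 -1.e+00]
```

View pics/g.png

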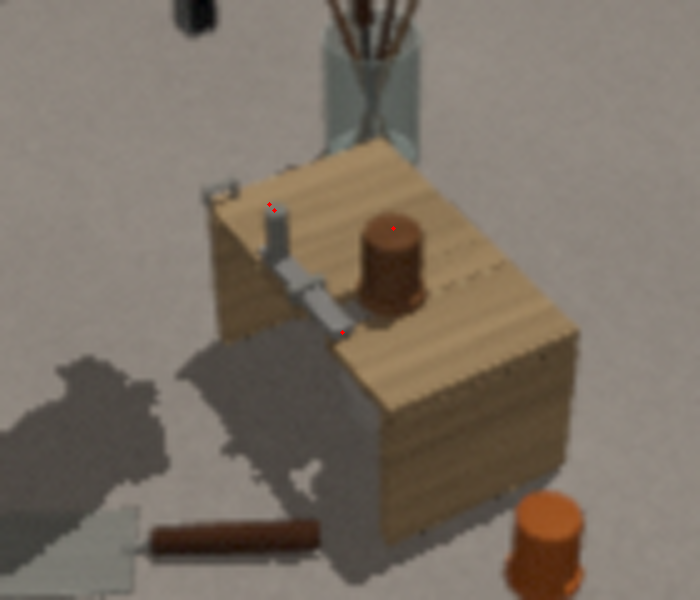

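The knob is at (277,212), on the shut mark (274,210); the bar end is at its mark across the slot. A quick numeric comparison with the starting image confirms or denies it, then hand in.

```bash
python3 -c "
from h import *
a=cv2.imread('pics/side0raw.png');b=viewer.camera('side')
t=a[147:166,219:231]
m=cv2.matchTemplate(b[137:176,209:241],t,cv2.TM_CCOEFF_NORMED);_,v,_,l=cv2.minMaxLoc(m);print('knob shift px',l[0]-10,l[1]-10,'score',v)
print('px for 6mm',proj('side',[*rk(-.047,.061),.16])-proj('side',[*rk(-.047,.055),.16]))
for n,(x,y,w,h) in {'small':(243,305,35,50),'tin':(310,230,40,45),'knife':(160,205,80,30),'jar':(225,85,40,60)}.items():
    t=a[y:y+h,x:x+w];m=cv2.matchTemplate(b[y-8:y+h+8,x-8:x+w+8],t,cv2.TM_CCOEFF_NORMED);_,v,_,l=cv2.minMaxLoc(m);print(n,l[0]-8,l[1]-8,round(v,2))
"
```

```text
knob shift px 1 1 score 0.9869769811630249
px for 6mm [[-0.99181992 -1.09866041]]
small 0 0 1.0
tin 0 0 1.0
knife 0 0 0.71
jar 0 0 1.0
```

```bash
python3 -c "
from cell import finish_job
print(finish_job())"
```

```text
the job is handed in; nothing more can be done
None
```

I opened the keeper, hung the large muller in the rack's slot and let go. I then pushed the keeper shut against its stop and handed the job in at about 21 s. No verdict was reported.

**Muller:** in the last side view it hangs upright, with its top on the projected seat mark.

**Keeper:** the knob and bar end sit on their shut marks. A pixel match puts the knob about 1 px (roughly 6 mm) further shut than in the first picture, so the keeper probably started slightly open.

**Other objects:** the small muller, tin and jar match their starting pixels exactly. The knife also shows no shift, but with a weak match score of 0.71, most likely because the arm's shadow fell on it.

**Force:** the closing push was longer than needed. The force reading rose to about 49 N once the keeper met its stop, above the 40 N limit if that limit covers the fingers. I read it as applying only to the arm and gripper body, and the wrist stayed well under its 120 N limit.

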